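# Weigh a brittle boxed cartridge on the shielded balance

### The job

Take the brittle red cartridge case out of the wooden rack by its end faces with a light grip, set it down gently on the dark sprung mat and let it go; then take it again by its side faces and lower it between the clear draught panels of the balance, its length running from panel to panel. Feel for the sprung pan, whose height is not known beforehand, and leave the case standing upright in the middle of the pan, let go, without dropping or pressing it on. Keep the case upright all the time, never squeeze or knock it hard or lean on the balance, and leave the other cases, the bottle and the screwdriver where they are.

Things in the scene. Friction and masses are not known exactly. Their poses are not given: they have to be found in the camera images.
- red_case: Brittle clear box with a red base and red lid and a red phono cartridge inside: 48 mm long (its x), 34 mm wide (its y), 56 mm tall (its z, up), 80 to 170 g. Origin at the centre of its underside. It cracks if a finger pad squeezes it with more than about 45 N, or if it is pressed on the mat with more than about 15 N, or dropped from more than 3 mm anywhere. Stands in any one of the rack's three slots.
- blue_case: The same case in blue, in another slot of the rack. Same origin and axes. To be left alone.
- yellow_case: The same case in yellow, in the third slot. Same origin and axes. To be left alone.
- rack: Fixed wooden rack, 62 mm in its x, 172 mm in its y; origin at the centre of its underside. Floor 8 mm thick; four dividers 10 mm thick, tops 60 mm above the bench, make three slots 44 mm wide along its y (centres at y = -54, 0, 54 mm), open at both x ends. The cases' x lies along the rack's x within 0.05 rad, 5 mm from the dividers, so fingers fit only at their x (end) faces.
- mat: Put-down rest: a dark rubber-topped plate, 140 by 140 mm, its top 14 mm above the bench, sprung on a grey base 150 by 150 mm that is fixed; origin at the centre of the base's underside. The top sinks about 0.7 mm per newton, to a stop after 6 mm.
- balance: Fixed grey balance. Origin on the bench under the centre of its pan. Low body from x = -110 to +60 mm and y = -60 to +60 mm, 22 mm high in front (x below -54 mm), 12 mm elsewhere. The case goes on the pan with its x along the balance's x (either way round), so fingers fit only at its y (side) faces. More than 10 N on the balance, pressed or dropped on, ruins it.
- shield (a point): Midway between the two clear draught panels, at the height of their tops, 99 mm above the bench, straight above the balance's origin; axes as the balance's. Panels 4 mm thick, 80 mm wide (along y), at x = -33 and +33 mm, inner faces 62 mm apart; the y sides are open.
- pan_lowest (a point): A fixed point 24 mm above the balance's origin: the pan's top at its lowest setting. The steel pan, 58 mm (x) by 64 mm (y), stands 0 to 24 mm above this point; its column's setting varies and is not tracked. The pan is sprung: it sinks about 0.5 mm per newton, to a stop after 6 mm.
- bottle: Amber glass bottle, 48 mm across, 120 mm tall, standing on the bench beyond the mat; origin at the centre of its underside. To be left alone.
- screwdriver: Screwdriver, 160 mm long, lying on the bench beyond the mat along its x; origin in the middle, at the bench. To be left alone.
Not all that is in view belongs to the job. Leave any grey look-alike of the red_case alone. Of the things that look like the mat, take the one that is farthest to the robot's left at the start.

How it is judged:
By the outcome, as a careful person would: the job done as asked, in the order asked, and still so for the second after the job is handed in, with the robot touching nothing.
It also fails if it takes over 58 s, if anything falls off the work surface, if the arm or the gripper's body presses on something with over 40 N, if the wrist force passes 120 N, or if a joint passes its speed limit or range.

### The arm

A 7-joint arm with a two-finger parallel gripper is mounted at the origin on the work surface. World frame = base frame: x ahead of the robot, y to its left, z up, the work surface at z = 0. Lengths are in m, angles in degrees, forces in N, time in s.
With the tool pointing down it reaches from about 0.4 to 0.9 m from the base axis. Payload 5.6 kg.
Tool frame: the origin (TCP) lies midway between the tips of the shut fingers; the grasp point (between the pads) lies 19 mm behind it; y points along the fingers, x is the direction in which the jaws open and shut, and the axes are right-handed (so a half turn about y gives the same grasp; the last joint's range is limited). The gripper opens to 92 mm and grips with 3 to 60 N. Pads are 20 mm wide; open, the fingers measure 128 mm over their backs; the gripper's body (75 mm by 189 mm) begins 69 mm behind the grasp point.
Start: joints at [70.588, 26.786, -0.665, 91.828, 0.344, 61.387, -3.226], TCP at [0.189, -0.622, 0.215] pointing down, gripper open.
Joint ranges: [-144.91, 144.91], [-17.63, 115.5], [-89.93, 88.59], [15.96, 139.68], [-74.01, 254.01], [8.47, 105.57], [-167.45, 167.45]. Speed limits (degrees/s): [147.25, 147.25, 180, 180, 180, 180, 180].

### API

Orientations are given as [roll, pitch, yaw] about the fixed x, y, z axes, in that order (R = Rz(yaw) Ry(pitch) Rx(roll)).
In Python, from bench import manip, viewer gives the robot as it stands. The module is installed in compiled form; this text tells all that it offers. Calls block until the motion is done:
- manip.movep(position, orientation): joint-space move of the TCP to a pose.
- manip.line_to(position, rot=None, max_speed=0.15, threshold=None): straight line of the TCP; rot=None keeps the orientation; max_speed is the mean speed in m/s. With threshold (N) it stops when the force on the tool has changed by that much, and returns True; else False.
- manip.move_joints(angles): joint-space move.
- manip.grip(opening, strength=None): finger opening in m; strength is the grip in N (None keeps the last); returns when the fingers have stopped.
- manip.wait(seconds).
- manip.ik(position, orientation): joint angles nearest the present ones, or None.
- viewer.snapshot(name): name is "scene" or "top" or "wrist"; returns a dict with "img" (420x560x3 uint8, blue, green, red), "fx", "fy", "cx", "cy" (pixels), "k1" (the pictures are not rectified: a ray, as slopes to the right and down, at radius r is drawn at 1 + k1 r^2 times it, then the intrinsics apply), "xyz" and "rotation" of the camera in the world; the wrist camera has in their place "tool_from_camera" (4x4, takes a point from camera to tool coordinates, whose origin is the TCP and whose axes are the tool frame's). Camera axes: x right, y down, z forward; pixel columns grow to the right and rows downward; lengths in m; the calibration is good to about 2 mm. A picture is of the moment at which its call begins: read the wrist's pose just before it. There is no depth.
A pose or a line that the arm cannot do raises manip.MotionError and nothing moves.
- manip.hand_in(): hands the job in, once; it reports no verdict.
Readings, each from a call of its own:
- manip.current_t(): time.
- manip.current_q(): joint angles.
- manip.current_joint_vel(): joint speeds.
- manip.current_tau(): joint torques, N m.
- manip.current_tool_pos(): TCP position.
- manip.current_tool_rot(): TCP orientation.
- manip.current_ft_force(): force on the tool from outside, world axes, zero at the start.
- manip.current_moment(): the same for the moment, N m.
- manip.current_grip_width(): finger opening in m.
Only numpy, scipy, OpenCV 4.12 (cv2) and the standard library are available. Lean on these libraries where they do the work, as an engineer would, in place of code of your own. Each camera call takes 0.05 s, during which the arm holds its last target.

## Working session

There is one attempt and no reset: what is moved stays moved. The work goes in short steps, each a Python script; the robot and the scene stay as the last script left them, time stands still between calls to the robot, and variables do not carry over. Pictures are saved under pics/ and viewed, and the job is handed in when it is done.

```bash
mkdir -p pics; ls; python3 - <<'E'
from bench import manip, viewer
import cv2
for n in ("scene","top","wrist"):
    p=manip.current_tool_pos(); r=manip.current_tool_rot()
    s=viewer.snapshot(n); cv2.imwrite(f"pics/{n}0.png",s["img"])
    print(n,{k:v for k,v in s.items() if k!="img"},p,r)
print(manip.current_t(),manip.current_q(),manip.current_ft_force(),manip.current_grip_width())
E
```

```text
pics
scene {'fx': 390.08024869181435, 'fy': 390.08024869181435, 'cx': 279.60605805252425, 'cy': 212.77794055641928, 'k1': 0.02145922134263995, 'xyz': array([1.21723311, 0.24973825, 0.62582188]), 'rotation': array([-127.57371208,   -1.25786179,  112.66953556])} [ 0.18920802 -0.62125153  0.21362951] [-90.00725153   0.09977577 -73.05861893]
top {'fx': 430.99552453024745, 'fy': 430.99552453024745, 'cx': 279.6505320142045, 'cy': 212.13434454029039, 'k1': -0.10869561216959277, 'xyz': array([ 0.34391448, -0.00401558,  1.27704325]), 'rotation': array([-168.37391502,   -0.32272416,  -94.85117547])} [ 0.18921489 -0.6212499   0.21366388] [-90.00777043   0.09929479 -73.05839684]
wrist {'fx': 321.89866412649496, 'fy': 321.89866412649496, 'cx': 281.7047491843911, 'cy': 207.20477522871187, 'k1': -0.056758364745716654, 'tool_from_camera': array([[ 9.99999520e-01,  8.83805723e-04,  4.22408150e-04,
         6.21885661e-05],
       [-1.49726070e-04, -2.88246154e-01,  9.57556334e-01,
        -1.69299139e-01],
       [ 9.68051293e-04, -9.57555937e-01, -2.88245884e-01,
         8.33462252e-02],
       [ 0.00000000e+00,  0.00000000e+00,  0.00000000e+00,
         1.00000000e+00]])} [ 0.18928599 -0.62127983  0.21375051] [-90.00684722   0.09038444 -73.05303164]
0.15 [70.5881731  26.82393568 -0.66360657 91.86608501  0.34626989 61.38814384
 -3.22493034] [-0.84770619 -0.58297439  0.31309359] 0.09179654727040264
```

View pics/scene0.png

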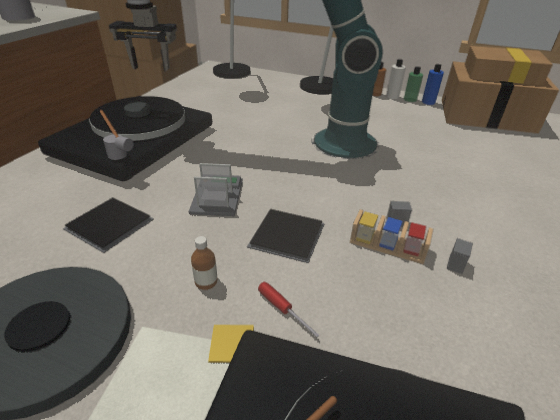

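View pics/top0.png

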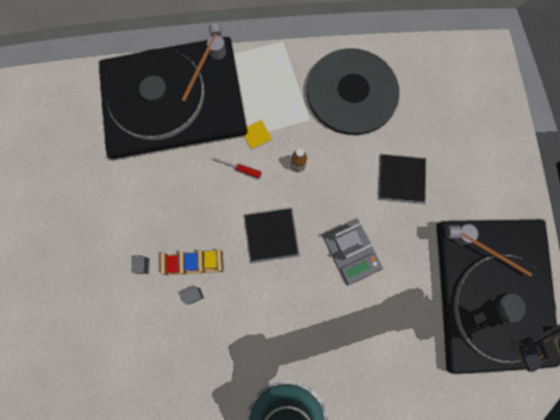

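View pics/wrist0.png

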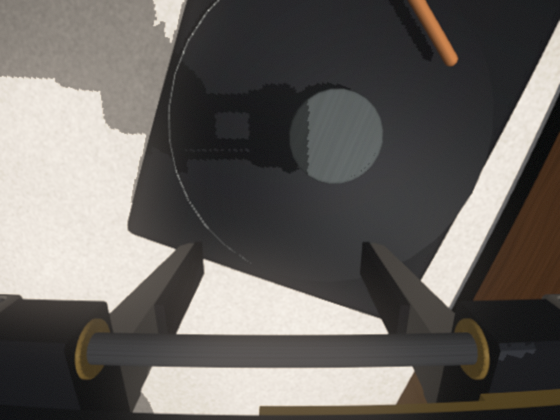

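The top view shows the rack around (191,262), with red, blue and yellow cases at (172,264), (191,262) and (211,260). Two grey look-alikes sit outside it at (140,265) and (191,295). There are two mat-like plates at (271,235) and (402,178). Image left is +y, so the one at (271,235) is farthest left, and the bottle and screwdriver lie beyond it. The balance is at about (350,250) with its display facing the robot.

```bash
cat > h.py <<'E'
import numpy as np, cv2
from scipy.spatial.transform import Rotation as Ro
from scipy.optimize import least_squares
def cam(s,tp=None,tr=None):
    if "xyz" in s:
        R=Ro.from_euler("xyz",s["rotation"],degrees=True).as_matrix(); t=np.array(s["xyz"])
    else:
        Rt=Ro.from_euler("xyz",tr,degrees=True).as_matrix(); T=s["tool_from_camera"]
        R=Rt@T[:3,:3]; t=np.array(tp)+Rt@T[:3,3]
    K=np.array([[s["fx"],0,s["cx"]],[0,s["fy"],s["cy"]],[0,0,1]]); 
    return dict(R=R,t=t,K=K,d=np.array([s["k1"],0,0,0,0.]))
def proj(c,P):
    P=np.atleast_2d(np.asarray(P,float)); Rc=c["R"].T
    return cv2.projectPoints(P,cv2.Rodrigues(Rc)[0],-Rc@c["t"],c["K"],c["d"])[0].reshape(-1,2)
def at_z(c,uv,z):
    n=cv2.undistortPoints(np.array(uv,float).reshape(-1,1,2),c["K"],c["d"]).reshape(-1,2)
    d=np.c_[n,np.ones(len(n))]@c["R"].T
    return c["t"]+d*((z-c["t"][2])/d[:,2])[:,None]
def place(x,y,yaw,pts):
    a=np.radians(yaw);R=np.array([[np.cos(a),-np.sin(a),0],[np.sin(a),np.cos(a),0],[0,0,1]])
    return np.asarray(pts,float)@R.T+[x,y,0]
def box(x0,x1,y0,y1,z0,z1):
    return np.array([[x,y,z] for z in(z0,z1) for x,y in((x0,y0),(x1,y0),(x1,y1),(x0,y1))])/1000
EDG=[(0,1),(1,2),(2,3),(3,0),(4,5),(5,6),(6,7),(7,4),(0,4),(1,5),(2,6),(3,7)]
def drawbox(img,c,P,col,sc=1,off=(0,0),edges=EDG):
    p=(proj(c,P)-off)*sc+ (sc-1)/2
    for a,b in edges: cv2.line(img,tuple(np.round(p[a]).astype(int)),tuple(np.round(p[b]).astype(int)),col,1,cv2.LINE_AA)
def crop(img,x0,y0,w,h,sc): return cv2.resize(img[y0:y0+h,x0:x0+w],None,fx=sc,fy=sc,interpolation=cv2.INTER_CUBIC)
def dat(n,i=0):
    import pickle; return pickle.load(open(f"pics/{n}{i}.pkl","rb"))
E
python3 - <<'E'
from bench import manip, viewer
import pickle,cv2
from h import *
for n in ("scene","top"):
    s=viewer.snapshot(n); pickle.dump(s,open(f"pics/{n}0.pkl","wb"))
s=dat("top"); c=cam(s)
for n,p,z in (("rack",(191,262),.06),("mat",(271,235),.014),("other",(402,178),.014),("bal",(348,240),.04),("disp",(357,268),.02),("base",(287,412),.1)):
    print(n,at_z(c,[p],z))
cv2.imwrite("pics/t1.png",crop(s["img"],125,200,150,110,5))
cv2.imwrite("pics/t2.png",crop(s["img"],235,190,160,110,5))
s=dat("scene");cv2.imwrite("pics/s1.png",crop(s["img"],340,190,140,100,5))
cv2.imwrite("pics/s2.png",crop(s["img"],180,150,150,110,5))
E
```

```text
rack [[0.47022601 0.23013795 0.06      ]]
mat [[ 0.53552669 -0.00171697  0.014     ]]
other [[ 0.67768849 -0.41727888  0.014     ]]
bal [[ 0.49806546 -0.2232749   0.04      ]]
disp [[ 0.416322   -0.24383702  0.02      ]]
base [[ 0.05359634 -0.00523729  0.1       ]]
```

View pics/t1.png

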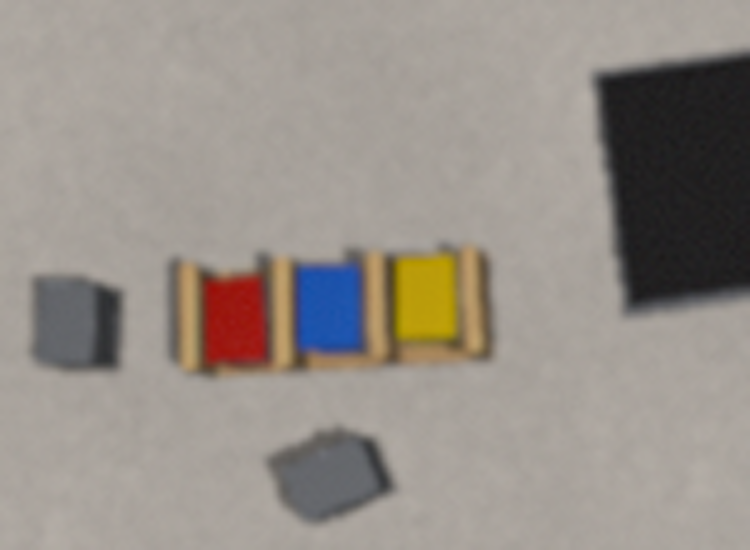

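View pics/t2.png

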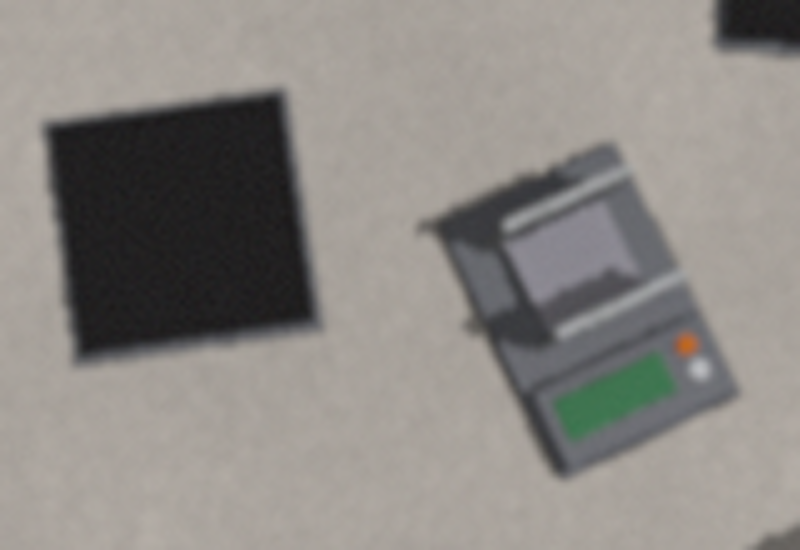

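View pics/s1.png

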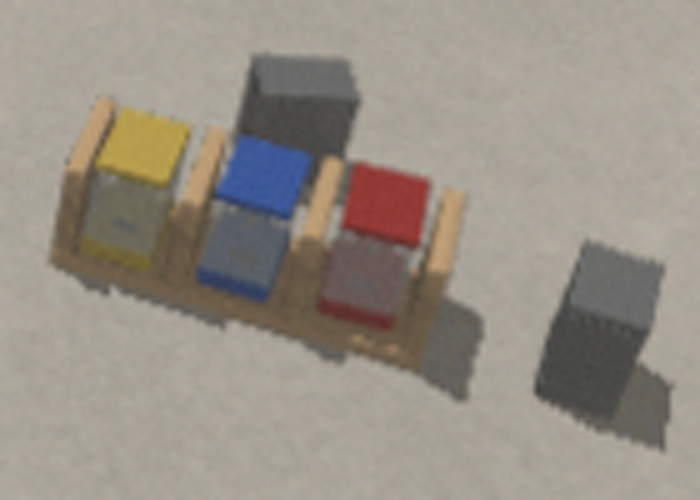

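View pics/s2.png

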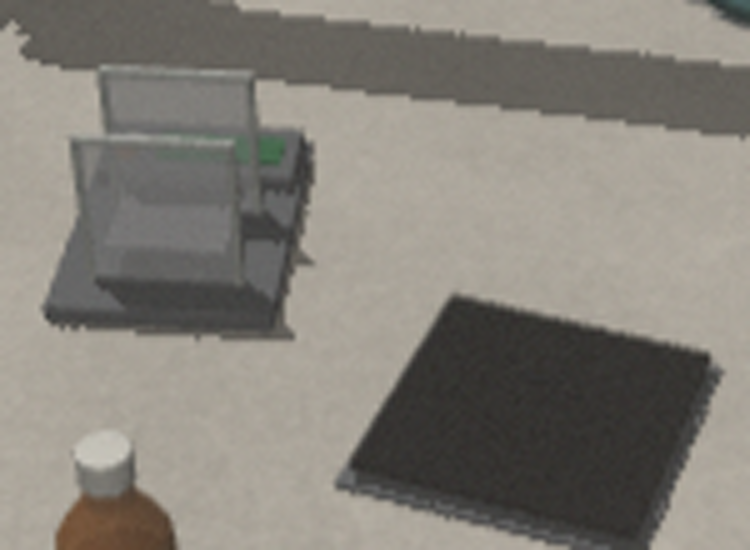

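```bash
cat > fit1.py <<'E'
from h import *
ct,cs=cam(dat("top")),cam(dat("scene"))
def pix(off,L): return (np.array(L,float)+.5)/5-.5+off
def fit(name,obj,T,S,x0):
    # obj pts in m; T,S pixel lists (or None); per-object
    def res(x):
        P=place(x[0],x[1],x[2],obj); r=[]
        if T is not None: r.append(proj(ct,P)-T)
        if S is not None: r.append(proj(cs,P)-S)
        return np.concatenate(r).ravel()
    o=least_squares(res,x0); print(name,np.round(o.x,4),"res",np.round(o.fun.reshape(-1,2),1).tolist()); return o.x
t1=lambda L:pix((125,200),L); t2=lambda L:pix((235,190),L); s1=lambda L:pix((340,190),L); s2=lambda L:pix((180,150),L)
lid=box(-24,24,-17,17,0,64)[4:]  # (-,-),(+,-),(+,+),(-,+) ; +y left in image, +x up
T=t1([(268,361),(266,272),(204,278),(208,364)])
S=s1([(355,165),(343,230),(415,243),(430,178)])
for a,b,n in((T,S,"red both"),(T,None,"red top"),(None,S,"red scene")): fit(n,lid,a,b,[.47,.25,0])
m=box(-70,70,-70,70,0,14)[4:]
T=t2([(316,322),(284,92),(46,124),(78,355)]); S=s2([(455,297),(345,480),(640,545),(712,355)])
S=s2([(455,297),(352,470),(640,545),(712,355)])
S=S[[0,1,2,3]]
for a,b,n in((T,S,"mat both"),(T,None,"mat top"),(None,S,"mat scene")): fit(n,m,a,b,[.53,0,0])
p=np.array([[-33,-40,99],[33,-40,99],[33,40,99],[-33,40,99]])/1000
T=t2([(685,276),(630,170),(506,230),(557,336)]); S=s2([(100,70),(72,140),(237,142),(255,74)])
for a,b,n in((T,S,"bal both"),(T,None,"bal top"),(None,S,"bal scene")): fit(n,p,a,b,[.5,-.22,20])
E
python3 fit1.py
```

```text
red both [0.4706 0.2855 0.6374] res [[-0.5, -0.6], [-1.0, 0.3], [-0.4, 0.2], [-0.4, -0.1], [-0.6, -0.5], [-1.0, -1.1], [0.5, 0.3], [-0.4, 0.6]]
red top [ 0.4703  0.2839 -0.3513] res [[-0.0, -0.4], [-0.3, 0.4], [0.3, 0.1], [0.0, -0.1]]
red scene [0.4708 0.2863 1.3211] res [[-0.4, -0.4], [-0.5, -0.8], [1.0, 0.5], [-0.1, 0.7]]
mat both [5.3890e-01 7.0000e-04 3.5681e+00] res [[-0.7, -0.2], [-1.5, -0.3], [-0.2, -0.0], [-0.3, 0.2], [-0.6, -0.0], [-0.8, -0.8], [-0.6, -1.2], [0.2, 0.3]]
mat top [ 5.3850e-01 -1.4000e-03  3.1329e+00] res [[-0.2, 0.1], [-0.6, -0.0], [0.6, -0.1], [0.1, 0.1]]
mat scene [5.4010e-01 2.3000e-03 3.9261e+00] res [[-0.4, 0.4], [-0.3, -0.2], [0.1, -0.7], [0.6, 0.6]]
bal both [ 0.4887 -0.2275 20.6199] res [[-0.1, -0.1], [-0.0, -0.1], [-0.7, 0.2], [-0.1, 0.5], [-0.0, -0.0], [0.3, -0.5], [-0.6, 0.3], [-0.6, 0.3]]
bal top [ 0.489  -0.2282 20.2025] res [[0.1, -0.1], [0.3, -0.1], [-0.4, -0.1], [0.0, 0.3]]
bal scene [ 0.4885 -0.227  21.1865] res [[0.0, 0.1], [0.6, -0.4], [-0.2, 0.2], [-0.5, 0.3]]
```

```bash
python3 - <<'E'
from bench import manip
import numpy as np
for n,p,ys in (("rack",(.4705,.285,.2),(0.5,-179.5)),("mat",(.539,.0005,.2),(0,90,-90,180,45,-45)),("bal",(.4887,-.2275,.2),(110.5,-69.5))):
    for y in ys:
        q=manip.ik(p,[-90,0,y]); print(n,y,None if q is None else np.round(q,0))
E
```

```text
rack 0.5 [  5.  28. -51. 104.  25.  60. -55.]
rack -179.5 [ 18.  42. -75. 104.  44.  70. 109.]
mat 0 [ 28.  22. -39. 106.  16.  57. -18.]
mat 90 [ 38.  27. -53. 106.  25.  60.  65.]
mat -90 [  21.   20.  -30.  107.   12.   56. -104.]
mat 180 [ -59.   37.   78.  111.  -40.   66. -145.]
mat 45 [ 31.  24. -43. 106.  19.  58.  25.]
mat -45 [ 25.  21. -35. 107.  14.  57. -61.]
bal 110.5 [ 75.  41. -75. 105.  42.  69.  96.]
bal -69.5 [ 34.  18. -15. 108.   6.  55. -53.]
```

```bash
cat >> h.py <<'E'
def wsnap(name):
    from bench import manip,viewer; import pickle
    p=np.array(manip.current_tool_pos()); r=np.array(manip.current_tool_rot()); s=viewer.snapshot("wrist")
    c=cam(s,p,r); pickle.dump((s,c),open(f"pics/{name}.pkl","wb")); cv2.imwrite(f"pics/{name}.png",s["img"]); return s,c,p,r
E
python3 - <<'E'
from bench import manip
from h import *
manip.movep([.4705,.285,.25],[-90,0,0.5])
manip.grip(0.072,10)
s,c,p,r=wsnap("w1"); print(p,r,manip.current_q(),manip.current_ft_force(),manip.current_grip_width(),manip.current_t())
im=s["img"].copy()
B=place(.4706,.2855,.5,box(-24,24,-17,17,8,64))
drawbox(im,c,B,(0,255,0)); cv2.imwrite("pics/w1o.png",im); print(proj(c,B))
E
```

```text
[0.47048919 0.28498138 0.24998385] [-9.00022589e+01  1.40702274e-03  5.01812495e-01] [  7.20909651  24.57812194 -53.6876644  101.2803454   21.66569051
  65.20373021 -52.80838064] [ 0.17520874  0.18643377 -0.71752077] 0.07226870858225373 4.1
[[262.09855405 188.64509318]
 [298.67386392 188.66927657]
 [299.08928867 162.87750643]
 [261.67553401 162.8498852 ]
 [259.30461518 200.08491186]
 [301.20221796 200.11111718]
 [301.75264621 170.75742407]
 [258.73752964 170.72691121]]
```

View pics/w1o.png

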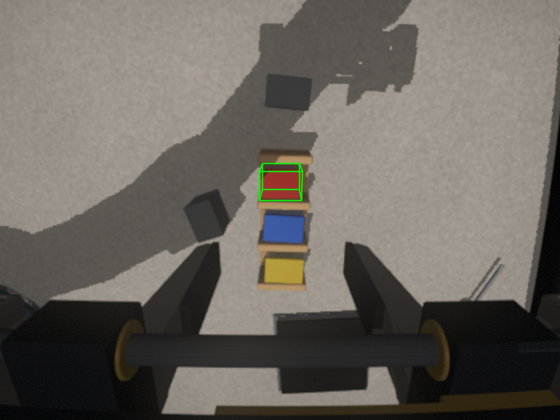

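```bash
python3 - <<'E'
import pickle
from h import *
s,c=pickle.load(open("pics/w1.pkl","rb"))
cv2.imwrite("pics/w1c.png",crop(s["img"],240,140,90,75,8))
E
```

```text
(no output)
```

View pics/w1c.png

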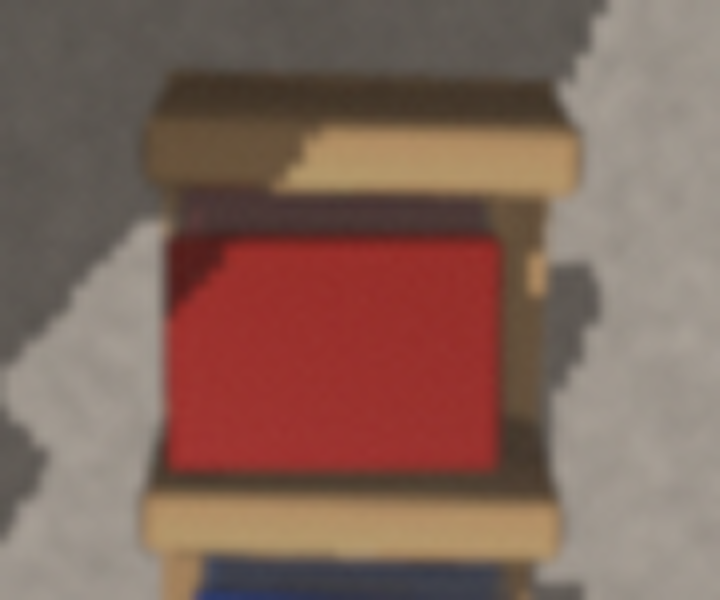

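The enlarged crop confirms the case in the +y end slot is red, with lid corners at (260,198), (302,198), (302,169) and (260,169). The grey one at (207,216) stands clear, outside the rack.

```bash
python3 - <<'E'
import pickle
from h import *
s,c=pickle.load(open("pics/w1.pkl","rb"))
T=(np.array([(167,470),(498,470),(499,236),(168,236)],float)+.5)/8-.5+(240,140)
lid=box(-24,24,-17,17,0,64)[4:]
o=least_squares(lambda x:(proj(c,place(*x[:3],lid))-T).ravel(),[.47,.285,0]);print(o.x,o.fun.round(1))
G=at_z(c,[(190,205),(219,192),(228,232),(199,240)],.056); print(G.round(3))
E
```

```text
[0.4716437  0.28749782 0.4541254 ] [-0.3  0.1  0.3  0.1  0.8 -0.1 -0.9 -0.1]
[[0.364 0.259 0.056]
 [0.399 0.275 0.056]
 [0.408 0.226 0.056]
 [0.372 0.215 0.056]]
```

```bash
python3 - <<'E'
from bench import manip
from h import *
P=[.4712,.2868]; R=[-90,0,0.4]
manip.line_to(P+[.09],R,max_speed=.2)
s,c,p,r=wsnap("w2")
im=s["img"].copy(); drawbox(im,c,place(.4712,.2868,.4,box(-24,24,-17,17,8,64)),(0,255,0)); cv2.imwrite("pics/w2o.png",im)
print(p,manip.current_t(),manip.current_ft_force())
E
```

```text
[0.47169025 0.28751418 0.0909723 ] 5.1 [-0.42462032 -0.03265335 -0.00472548]
```

View pics/w2o.png

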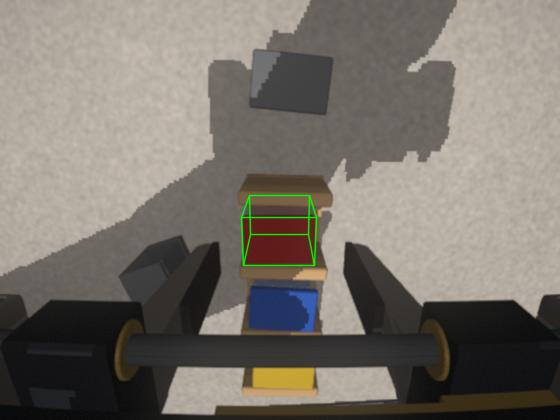

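The red lid spans about (243–317, 217–266) and the model overlay matches. The fingers straddle it symmetrically, so I'm going down to grasp.

```bash
python3 - <<'E'
from bench import manip
from h import *
P=[.4714,.2870]; R=[-90,0,0.4]
print(manip.line_to(P+[.024],R,max_speed=.08,threshold=5))
manip.wait(.2); print(manip.current_tool_pos(),manip.current_ft_force())
manip.grip(.040,10); manip.wait(.2)
print(manip.current_grip_width(),manip.current_ft_force(),manip.current_moment(),manip.current_t())
E
```

```text
False
[0.47172834 0.28710919 0.02449013] [-0.17720381  0.14403572  0.19154333]
0.04744077074091199 [-0.20205196 -0.68293016  1.95343176] [-0.13701757  0.13701441  0.00633809] 6.9583
```

```bash
python3 - <<'E'
from bench import manip
from h import *
manip.line_to([.4714,.2870,.05],max_speed=.05)
manip.wait(.1);print(manip.current_grip_width(),manip.current_ft_force(),manip.current_tool_pos())
manip.line_to([.4714,.2870,.16],max_speed=.15)
manip.wait(.3);print(manip.current_grip_width(),manip.current_ft_force(),manip.current_moment(),manip.current_t())
s,c,p,r=wsnap("w3")
E
```

```text
0.04757875954916136 [-0.23197554 -1.03281744 -1.00670631] [0.47126387 0.28675422 0.04976238]
0.04778727256582903 [-0.41612436 -0.10491478 -1.38075919] [-0.02654761 -0.02842375  0.01269817] 8.9083
```

View pics/w3.png

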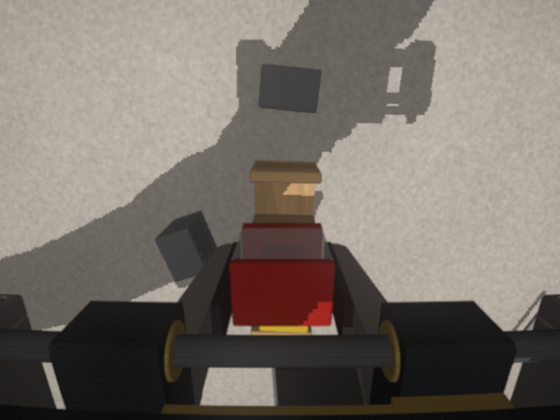

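```bash
python3 - <<'E'
from bench import manip
from h import *
manip.line_to([.537,.0007,.16],[-90,0,20.5],max_speed=.18)
manip.line_to([.537,.0007,.044],max_speed=.1)
manip.wait(.4)
f0=manip.current_ft_force();print(manip.current_tool_pos(),f0,manip.current_t())
for i in range(3): print(manip.current_ft_force())
E
```

```text
[0.53706043 0.00061225 0.04414274] [ 0.007467   -0.32840175 -1.60194703] 12.45
[ 0.007467   -0.32840175 -1.60194703]
[ 0.007467   -0.32840175 -1.60194703]
[ 0.007467   -0.32840175 -1.60194703]
```

```bash
python3 - <<'E'
from bench import manip
from h import *
h=manip.line_to([.537,.0007,.026],max_speed=.012,threshold=1.6)
print(h,manip.current_tool_pos(),manip.current_ft_force(),manip.current_t())
manip.wait(.3);print(manip.current_tool_pos(),manip.current_ft_force())
s,c,p,r=wsnap("w4")
E
```

```text
True [0.53694134 0.00069815 0.02841103] [ 0.58391834 -0.05017141  1.25768976] 13.6
[0.53650676 0.00061604 0.02818506] [1.91689881 1.0254849  1.25878088]
```

View pics/w4.png

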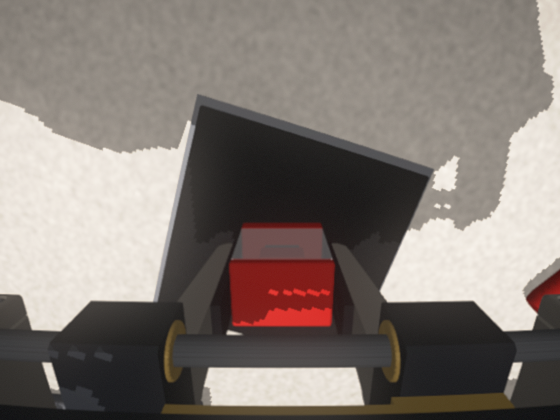

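The case stands on the mat at contact height, as expected, with the lid at (231–333, 260–325). I'll let go, rise and turn the tool 90°.

```bash
python3 - <<'E'
from bench import manip
from h import *
manip.line_to([.537,.0007,.0290],max_speed=.02)
manip.grip(.070); manip.wait(.1)
print(manip.current_grip_width(),manip.current_ft_force(),manip.current_tool_pos())
manip.line_to([.537,.0007,.16],max_speed=.2)
q=manip.current_q()
manip.movep([.537,.0007,.16],[-90,0,-69.5])
manip.wait(.1)
s,c,p,r=wsnap("w5"); print(p,r,manip.current_t(),manip.current_q())
im=s["img"].copy(); drawbox(im,c,place(.537,.0007,20.5,box(-24,24,-17,17,13,69)),(0,255,0)); cv2.imwrite("pics/w5o.png",im)
E
```

```text
0.06973561033139586 [-0.49047117  0.25822464  0.24760578] [0.53697625 0.00070942 0.02901602]
[0.53678964 0.00075204 0.15958938] [-9.00355786e+01  3.02417960e-02 -6.94570463e+01] 17.0083 [ 23.17375649  23.91103159 -33.17044884 108.87944838  16.33222785
  51.94354368 -87.40172796]
```

View pics/w5o.png

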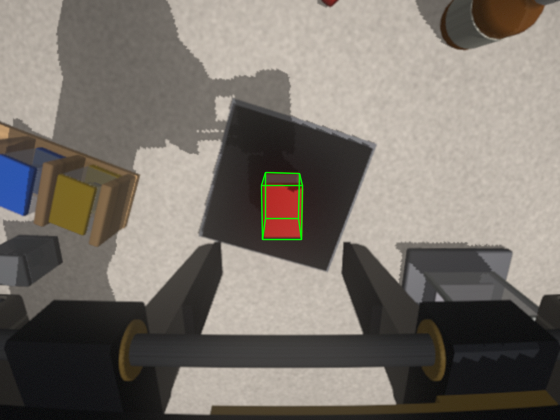

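```bash
python3 - <<'E'
from bench import manip
from h import *
print(manip.line_to([.537,.0007,.075],[-90,0,-69.5],max_speed=.15))
print(manip.line_to([.537,.0007,.030],[-90,0,-69.5],max_speed=.08,threshold=5))
manip.wait(.1);print(manip.current_tool_pos(),manip.current_ft_force())
manip.grip(.027,10); manip.wait(.3)
print(manip.current_grip_width(),manip.current_ft_force(),manip.current_moment(),manip.current_tool_pos(),manip.current_t())
s,c,p,r=wsnap("w6")
E
```

```text
False
False
[0.53737282 0.00082141 0.03033606] [-0.64016441 -0.58961056  0.70485314]
0.03392796700366062 [ 0.62594465 -0.09863426 -0.40134839] [-0.05152116 -0.03268409  0.00638125] [0.53703477 0.00068266 0.0300027 ] 19.4667
```

View pics/w6.png

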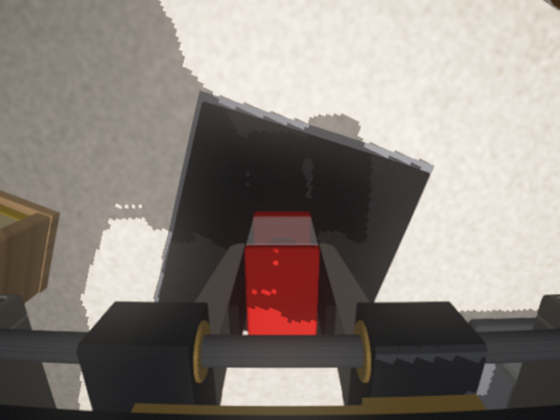

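```bash
python3 - <<'E'
from bench import manip
from h import *
manip.line_to([.537,.0007,.06],max_speed=.05)
manip.line_to([.537,.0007,.18],max_speed=.18)
manip.wait(.1);print(manip.current_grip_width(),manip.current_ft_force())
manip.line_to([.4887,-.2275,.18],[-90,0,-69.5],max_speed=.18)
manip.wait(.3)
s,c,p,r=wsnap("w7"); print(p,r,manip.current_ft_force(),manip.current_moment(),manip.current_t(),manip.current_q())
im=s["img"].copy()
drawbox(im,c,place(.4887,-.2275,20.5,box(31,35,-40,40,12,99)),(0,255,0))
drawbox(im,c,place(.4887,-.2275,20.5,box(-35,-31,-40,40,12,99)),(0,255,255))
drawbox(im,c,place(*p[:2],20.5,box(-24,24,-17,17,163,219)),(255,255,0)); cv2.imwrite("pics/w7o.png",im)
E
```

```text
0.03388882158564835 [ 0.09390147 -0.22706669 -1.45408226]
[ 0.4888614  -0.22703046  0.18002813] [-8.99964795e+01  1.16823883e-03 -6.94494847e+01] [ 1.01414918  0.70828104 -0.54631936] [ 0.00936139 -0.02813682 -0.02404676] 22.9833 [ 45.64047051  21.75547449 -29.78976969 107.79698983  13.18417067
  53.82996827 -59.69287758]
```

View pics/w7.png

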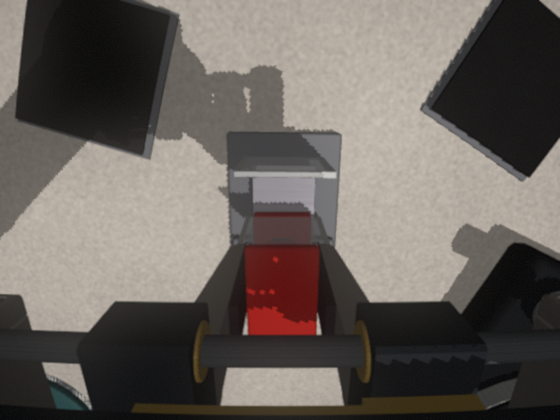

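View pics/w7o.png

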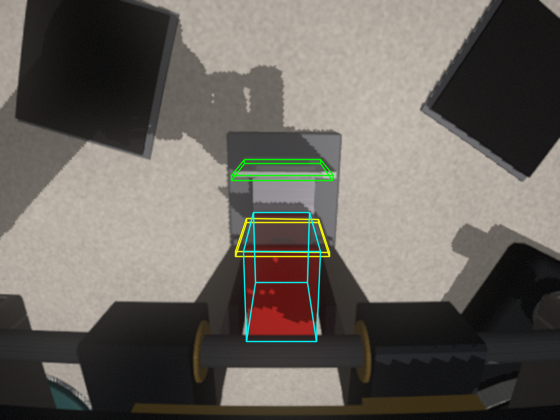

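```bash
python3 - <<'E'
import pickle
from h import *
s,c=pickle.load(open("pics/w7.pkl","rb"))
cv2.imwrite("pics/w7a.png",crop(s["img"],215,120,140,100,5.7))
cv2.imwrite("pics/w7b.png",crop(s["img"],215,200,140,100,5.7))
from bench import viewer
t=viewer.snapshot("top"); u=viewer.snapshot("scene")
pickle.dump(t,open("pics/top1.pkl","wb"));pickle.dump(u,open("pics/scene1.pkl","wb"))
cv2.imwrite("pics/s3.png",crop(u["img"],170,100,110,130,4.6))
E
```

```text
(no output)
```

View pics/w7a.png

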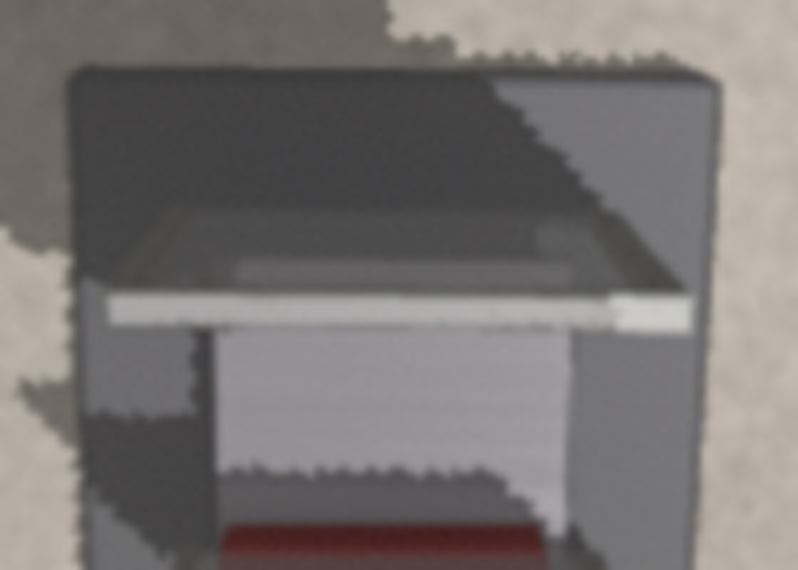

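View pics/w7b.png

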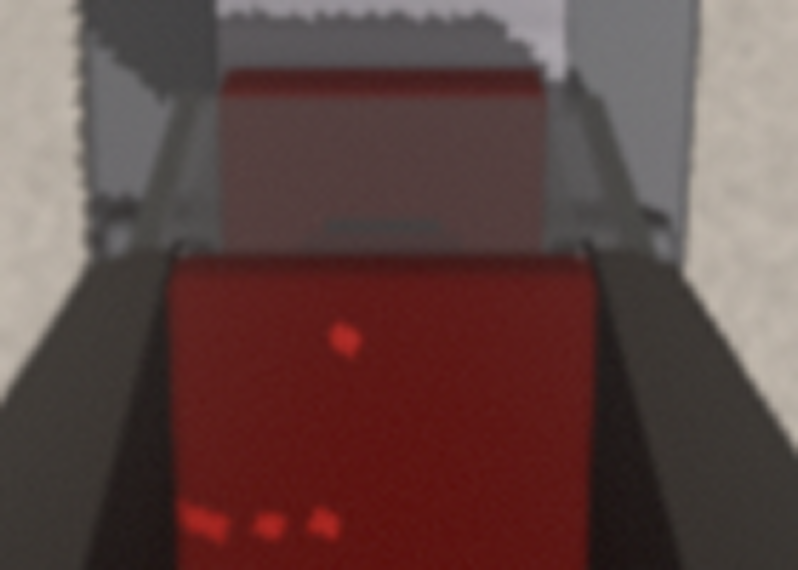

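View pics/s3.png

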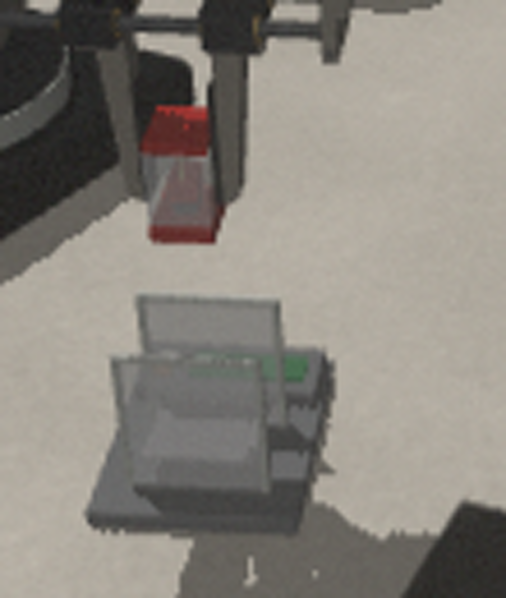

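```bash
python3 - <<'E'
import pickle
from h import *
s,c=pickle.load(open("pics/w7.pkl","rb"))
k=lambda L,o:(np.array(L,float)+.5)/5.7-.5+o
T=k([(108,292),(691,293),(691,332),(109,326)],(215,120))  # image left=+y? tool x right
O=np.array([[35,40,99],[35,-40,99],[31,-40,99],[31,40,99]])/1000
o=least_squares(lambda x:(proj(c,place(*x[:3],O))-T).ravel(),[.489,-.227,20]);print("panel",o.x,o.fun.reshape(-1,2).round(1).tolist())
T2=k([(70,75),(720,82)],(215,120));O2=np.array([[60,60,12],[60,-60,12]])/1000
A=np.r_[O,O2];B=np.r_[T,T2]
o=least_squares(lambda x:(proj(c,place(*x[:3],A))-B).ravel(),[.489,-.227,20]);print("panel+body",o.x,o.fun.reshape(-1,2).round(1).tolist())
# case: x,y,yaw,zbase
C=np.array([[24,17,0],[24,-17,0],[24,-17,56],[24,17,56]])/1000
T3=k([(222,70),(543,70),(596,258),(168,258)],(215,200))
o=least_squares(lambda x:(proj(c,place(*x[:3],C)+[0,0,x[3]])-T3).ravel(),[.489,-.227,20,.163]);print("case",o.x,o.fun.reshape(-1,2).round(1).tolist())
# pan: +x corners? edges at y=+-32 : pan left edge 215, right edge 568 just below panel
for pw in (.024,.03,.036,.042,.048):
    P=place(.4887,-.2275,20.5,np.array([[20,32,pw*1000],[20,-32,pw*1000]])/1000); print(pw,((proj(c,P)-(215,120))*5.7).round())
E
```

```text
panel [ 0.49187172 -0.22854746 20.26729821] [[0.4, 0.5], [-0.3, 0.9], [-0.6, -1.0], [0.4, -0.5]]
panel+body [ 0.49155889 -0.22855317 20.19877329] [[0.4, 0.8], [-0.4, 1.3], [-0.7, -0.5], [0.3, -0.2], [-1.1, -0.7], [1.6, -1.0]]
case [ 0.48838178 -0.22744969 20.60092735  0.15654745] [[1.0, -1.8], [-1.1, -1.8], [-0.7, 1.3], [0.7, 1.3]]
0.024 [[203. 314.]
 [559. 315.]]
0.03 [[200. 321.]
 [562. 322.]]
0.036 [[197. 328.]
 [565. 328.]]
0.042 [[193. 335.]
 [569. 335.]]
0.048 [[190. 342.]
 [572. 343.]]
```

```bash
python3 - <<'E'
from bench import manip,viewer
from h import *
import pickle
manip.line_to([.490,-.228,.123],[-90,0,-69.6],max_speed=.12)
manip.wait(.3)
s,c,p,r=wsnap("w8"); print(p,r,manip.current_ft_force(),manip.current_t())
cv2.imwrite("pics/w8a.png",crop(s["img"],205,150,150,120,5))
u=viewer.snapshot("scene");pickle.dump(u,open("pics/scene2.pkl","wb"))
cv2.imwrite("pics/s4.png",crop(u["img"],170,100,110,130,4.6))
E
```

```text
[ 0.49031994 -0.22816016  0.12362617] [-8.99599931e+01 -5.26017563e-02 -6.96034741e+01] [-0.64732156  0.39778519 -1.80771765] 24.0583
```

View pics/w8a.png

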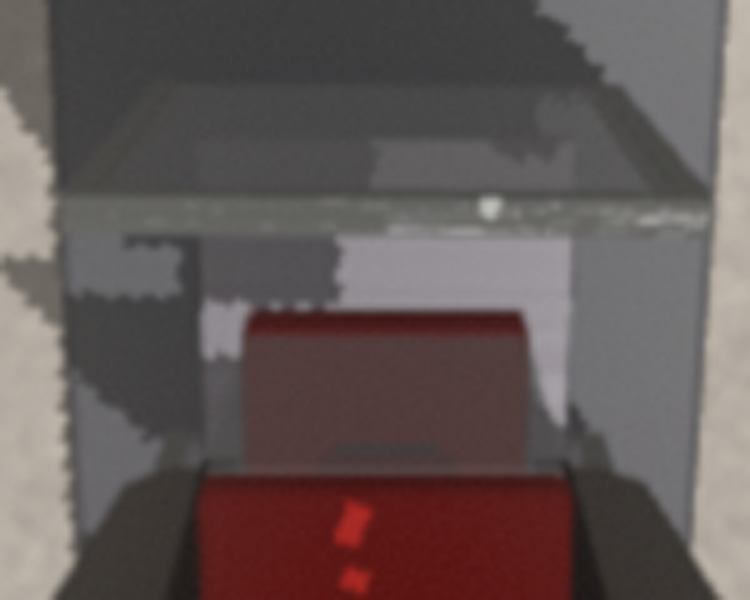

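View pics/s4.png

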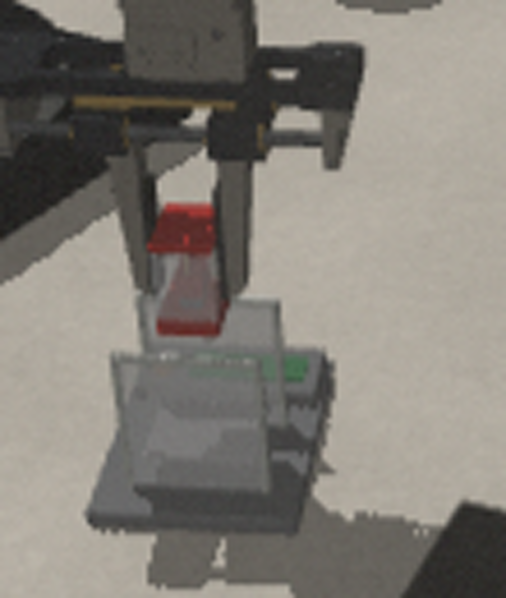

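```bash
python3 - <<'E'
import pickle
from h import *
s,c=pickle.load(open("pics/w8.pkl","rb"))
k=lambda L:(np.array(L,float)+.5)/5-.5+(205,150)
T=k([(60,192),(710,192),(708,233),(63,237)])
O=np.array([[35,40,99],[35,-40,99],[31,-40,99],[31,40,99]])/1000
o=least_squares(lambda x:(proj(c,place(*x[:3],O))-T).ravel(),[.489,-.227,20]);print("panel",o.x,o.fun.reshape(-1,2).round(1).tolist()); b=o.x
T3=k([(245,314),(526,314)]);C=np.array([[24,17,106.6],[24,-17,106.6]])/1000
o=least_squares(lambda x:(proj(c,place(*x[:3],C))-T3).ravel(),[.489,-.227,20]);print("case",o.x,o.fun.round(1)); d=o.x[:2]-b[:2]
a=np.radians(20.4);print("case rel balance x,y mm",1000*np.array([np.cos(a)*d[0]+np.sin(a)*d[1],-np.sin(a)*d[0]+np.cos(a)*d[1]]))
# other: scene view at initial
cs=cam(pickle.load(open("pics/scene2.pkl","rb")))
T4=(np.array([(158,327),(221,334)],float)+.5)/4.6-.5+(170,100)
o=least_squares(lambda x:(proj(cs,place(x[0],x[1],20.4,np.array([[24,-17,106.6],[24,17,106.6]])/1000))-T4).ravel(),[.489,-.227]);print("scene case",o.x,o.fun.round(1))
T5=(np.array([(112,357),(260,360)],float)+.5)/4.6-.5+(170,100)
o=least_squares(lambda x:(proj(cs,place(x[0],x[1],20.4,np.array([[33,-40,99],[33,40,99]])/1000))-T5).ravel(),[.489,-.227]);print("scene panel",o.x,o.fun.round(1))
E
```

```text
panel [ 0.49200567 -0.22790225 20.61837447] [[0.6, 1.3], [-0.5, 0.9], [-0.4, -1.0], [0.3, -1.4]]
case [ 0.49037639 -0.22842202 20.43110709] [ 0.1 -0.  -0.1 -0. ]
case rel balance x,y mm [-1.70826394  0.08075271]
scene case [ 0.48162763 -0.23138802] [ 0.1  0.5 -0.1 -0.5]
scene panel [ 0.48845761 -0.22843642] [ 0.1 -0.3 -0.1  0.3]
```

```bash
python3 - <<'E'
import pickle
from h import *
u=pickle.load(open("pics/scene2.pkl","rb"));cs=cam(u)
s,c=pickle.load(open("pics/w8.pkl","rb"))
def ov(img,c,o,w,h,sc,fn):
    im=crop(img,*o,w,h,sc); 
    drawbox(im,c,place(.4903,-.2282,20.4,box(-24,24,-17,17,106.6,162.6)),(0,255,0),sc,np.array(o))
    drawbox(im,c,place(.4903,-.2282,20.4,box(-24,24,-17,17,100.6,156.6)),(255,255,0),sc,np.array(o))
    cv2.imwrite(fn,im)
ov(u["img"],cs,(190,130),50,50,11,"pics/s4o.png")
ov(s["img"],c,(225,190),110,120,5,"pics/w8o.png")
E
```

```text
(no output)
```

View pics/s4o.png

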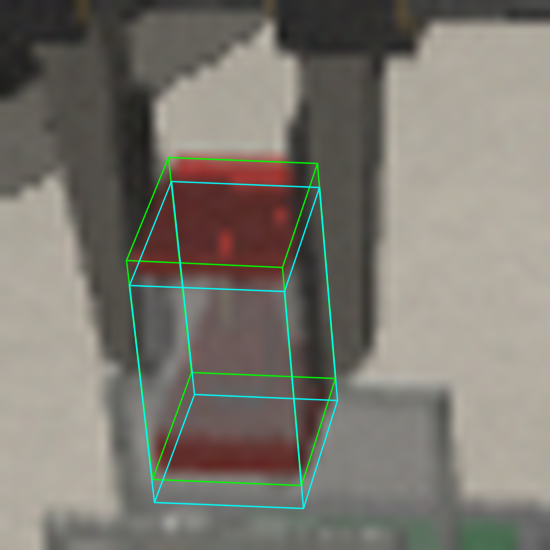

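View pics/w8o.png

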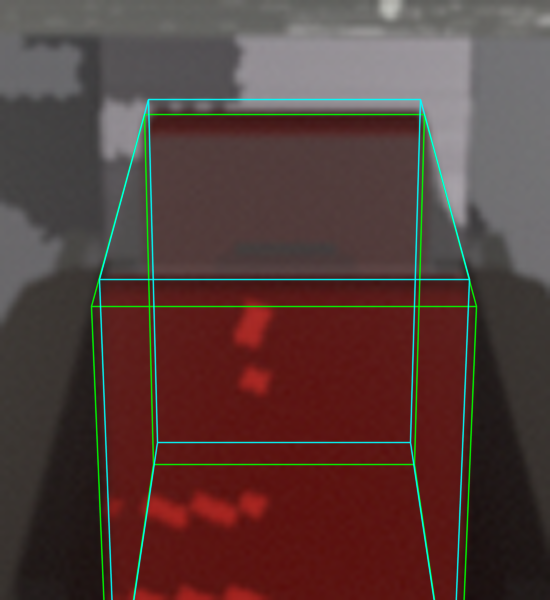

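```bash
python3 - <<'E'
from bench import manip
from h import *
P=[.4911,-.2279]
print(manip.line_to(P+[.074],[-90,0,-69.6],max_speed=.06,threshold=4),manip.current_tool_pos())
manip.wait(.4); print(manip.current_tool_pos(),manip.current_ft_force(),manip.current_moment())
z=.074
h=manip.line_to(P+[.0385],max_speed=.012,threshold=1.6)
print(h,manip.current_tool_pos(),manip.current_ft_force(),manip.current_t())
manip.wait(.3);print(manip.current_tool_pos(),manip.current_ft_force(),manip.current_moment())
wsnap("w9")
E
```

```text
False [ 0.4914162 -0.2279426  0.0742867]
[ 0.49117862 -0.22796858  0.07416759] [-0.23255681 -0.08183526 -2.26980678] [ 0.01524288  0.01534712 -0.01634228]
True [ 0.4910881  -0.22791373  0.04573684] [ 0.34899741 -0.17938716  1.42921364] 27.5333
[ 0.49079368 -0.22779447  0.04554155] [ 2.13864019 -0.5988763   0.63011417] [-0.17301452 -0.49623108 -0.01909997]
```

View pics/w9.png

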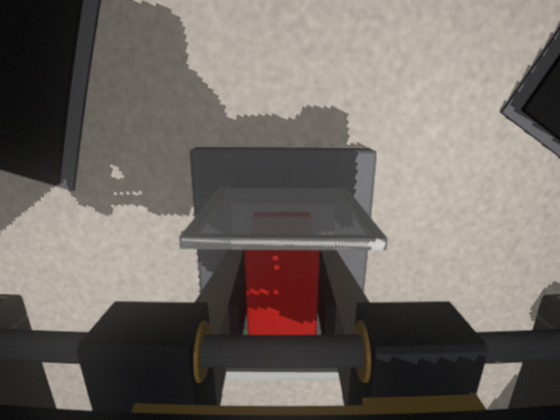

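Contact came at TCP z = 0.0457, putting the pan near 30 mm, within its range. The case stands between the panels, with its lid at (246–320, 250–335) and the panel's top edge at row 242. I'll ease the press off, let go and withdraw straight up.

```bash
python3 - <<'E'
from bench import manip,viewer
from h import *
import pickle
P=[.4910,-.2279]
manip.line_to(P+[.0464],max_speed=.01)
manip.wait(.2);print(manip.current_tool_pos(),manip.current_ft_force())
manip.grip(.042); manip.wait(.2)
print(manip.current_grip_width(),manip.current_ft_force(),manip.current_tool_pos())
manip.grip(.060); manip.wait(.1)
manip.line_to(P+[.13],max_speed=.08,threshold=4)
manip.line_to(P+[.20],max_speed=.15)
manip.wait(.2)
s,c,p,r=wsnap("w10"); print(p,manip.current_t())
u=viewer.snapshot("scene");pickle.dump(u,open("pics/scene3.pkl","wb"))
cv2.imwrite("pics/s5.png",crop(u["img"],170,140,110,90,7))
cv2.imwrite("pics/w10a.png",crop(s["img"],205,120,150,120,5))
E
```

```text
[ 0.49069937 -0.22772851  0.04622849] [-0.04227036 -0.3463532  -0.3263222 ]
0.04187181421372561 [ 0.70443506  1.12149564 -0.30606201] [ 0.49093436 -0.22788967  0.04638697]
[ 0.4903195  -0.22766314  0.19880847] 31.525
```

View pics/w10a.png

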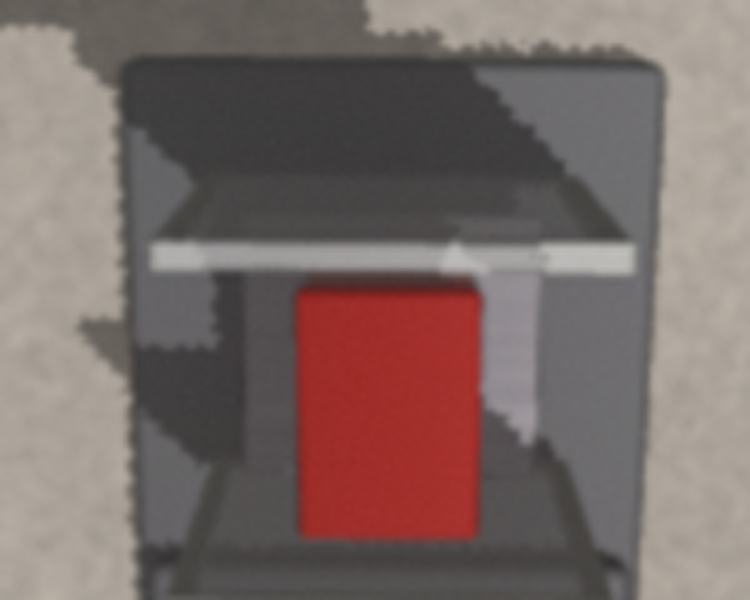

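View pics/s5.png

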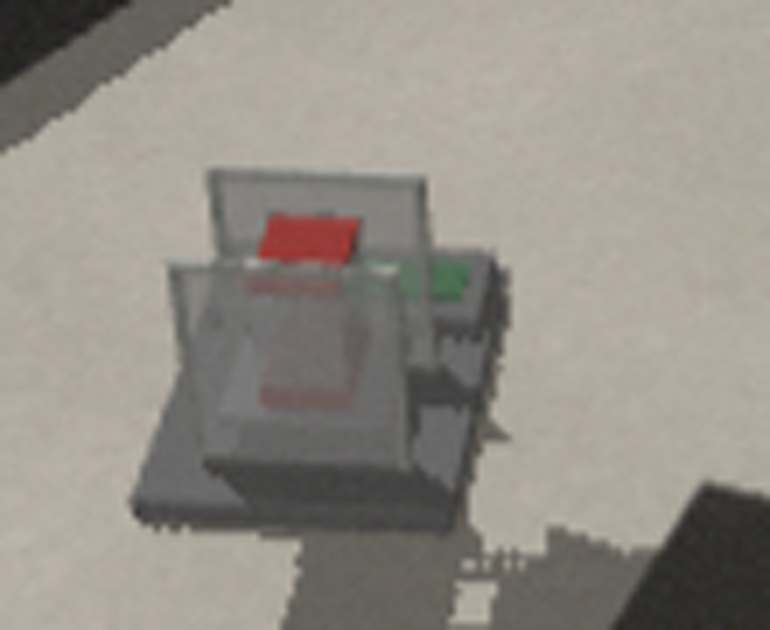

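```bash
python3 - <<'E'
from bench import manip,viewer
import pickle
from h import *
s,c=pickle.load(open("pics/w10.pkl","rb"))
k=lambda L:(np.array(L,float)+.5)/5-.5+(205,120)
T=k([(150,243),(636,243),(636,274),(152,271)])
O=np.array([[35,40,99],[35,-40,99],[31,-40,99],[31,40,99]])/1000
b=least_squares(lambda x:(proj(c,place(*x[:3],O))-T).ravel(),[.489,-.227,20]).x
L=box(-24,24,-17,17,0,85.5)[4:]
T=k([(299,539),(297,290),(481,290),(479,539)]);T=T[[3,2,1,0]]
o=least_squares(lambda x:(proj(c,place(*x[:3],L))-T).ravel(),[.489,-.227,20]);print(b,o.x,o.fun.round(1))
a=np.radians(20.4);d=o.x[:2]-b[:2];print("rel mm",1000*np.array([np.cos(a)*d[0]+np.sin(a)*d[1],-np.sin(a)*d[0]+np.cos(a)*d[1]]))
manip.line_to([.42,-.35,.25],max_speed=.25); manip.wait(.3)
t=viewer.snapshot("top");cv2.imwrite("pics/t5.png",t["img"]);pickle.dump(t,open("pics/top5.pkl","wb"));print(manip.current_t(),manip.current_ft_force())
E
```

```text
[ 0.49164409 -0.22846864 20.3161043 ] [ 0.49223084 -0.22753389 20.49115044] [ 0.2  0.4  0.7 -0.3 -0.7 -0.3 -0.2  0.4]
rel mm [0.87577356 0.67159938]
32.675 [ 0.22943344  0.59794598 -0.52448279]
```

View pics/t5.png

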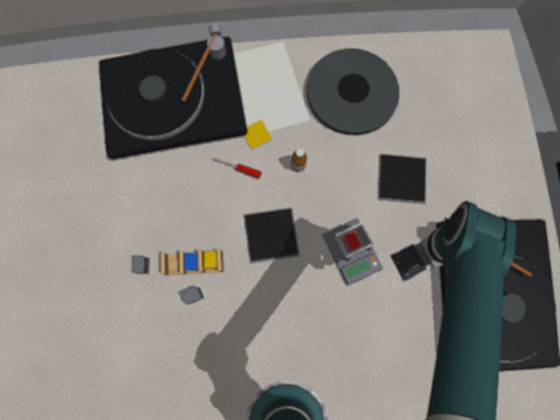

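The top view shows the red case in the balance at (352,240) and its rack slot empty at (172,263). The blue and yellow cases, the bottle, the screwdriver and both grey look-alikes are where they were, and the gripper is clear. Handing in.

```bash
python3 - <<'E'
from bench import manip
manip.hand_in(); print(manip.current_t())
E
```

```text
the job is handed in; nothing more can be done
the job is handed in; nothing more can be done
```

The red case is standing upright in the balance, let go, and the job is handed in at about 33 s of the 58 s allowed.

- **Rack to mat:** I took the case by its end faces at 10 N from the +y end slot and set it on the left-hand mat. Contact came at the expected height with about 3 N, and I let it go there.
- **Mat to balance:** I took it again by its side faces at 10 N and lowered it between the panels. It met the pan at about 30 mm above the bench, with the force rising by roughly 3 to 4 N. I eased that off before letting go and withdrew straight up.
- **Last checks:** The final wrist picture put the case within about 1 mm of the middle of the panels and within 0.2° of the balance's direction. The top view shows the other cases, the grey look-alikes, the bottle and the screwdriver unmoved, and the gripper clear of everything.
- **Disagreements:** The cameras differed by 2 to 3 mm on the balance's x position, so I set the case between their readings. Two of my measurements of the held case read about 6 mm too low. An overlay on two camera pictures matched the expected height at the case's base; the lid still read low in the wrist view, which I put down to camera calibration.

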